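# Clear the tin and hold the warming-box flap open with its lever

## Task

Someone wants to take the warm rolls out: with the fingertips, push the blue tin along the table, out from under the lever's red end, then press the red pad all the way down so that the lever lifts the heavy steel flap of the warming box, and finish while still holding it down. Do not lift or tip the tin, do not lift the lever out of its stand, do not touch the flap itself, and leave everything else where it is.

Things in the scene. Friction and masses are not known exactly. Their poses are not given: they have to be found in the camera images.
- station: fixed warming box with lever stand. Origin on the table (z = 0) below the lever's pivot; z up; y runs along the lever from the long end (-y) to the box (+y). Base plate 130 wide (x), y -120 to +170; grey cheeks hold the pivot pin in open U slots, up to 137 high; steel box 240 wide, y +155 to +345, 107 tall. A rubber stop (y -90, 80 tall) halts the long arm when fully down
- lever_pivot (a point): centre of the lever's pivot pin, 115 above the table, resting loosely in the U slots of the stand (it turns there; the lever can be lifted out, and must not be)
- lever: aluminium bar 36 wide, 12 thick, with a weighted roller (32 diameter) at its short end, 130 from the pivot, beneath the flap, and a red pad at its long end, 270 from the pivot. Origin on the table below the pivot, axes of the station at the start. At rest the long arm slopes 16 degrees up; fully down, on the stop, 16 degrees down. Pressing takes 4 to 9 N at the pad, up to the stop
- lever_pad (a point): centre of the top face of the red press pad (50 x 50, 8 thick) on the lever's long end, 245 from the pivot; about 196 above the table at rest, about 61 when the lever is fully down on its stop. The lever springs back up (by weight) when let go
- flap_edge (a point): middle of the free, yellow-striped edge of the heavy steel flap (236 wide, 150 from hinge to edge, 8 thick, 1 to 2 kg); the flap lies flat on the box when shut, its free edge overhangs the lever's roller
- flap (a joint): opening angle of the flap in rad: 0 shut and level, grows as the free edge rises; about 0.59 when the lever is fully down on its stop, about 0.42 at most while the tin blocks the lever; falls shut by its weight
- tin: closed blue tin with a white lid, 90 wide (its x) by 190 long (its y) by 90 tall, about 0.3 to 0.6 kg, standing on the table with one end (its +y end) reaching some 10 to 40 under the long end of the lever; its long side lies roughly along the lever. Origin at the centre of its underside, z up
- jar: green glass jar of pickles with a green cap, 60 across, 100 tall, standing on the rubber mat on the rear of the warming box, origin at the centre of its underside; not part of the job, to be left where it is
- cup: white plastic drinking cup, 66 across, 85 tall, origin at the centre of its underside; not part of the job, to be left where it is
- mug: blue mug, 80 across, 90 tall, origin at the centre of its underside; not part of the job, to be left where it is
- bowl: white bowl, 150 across, 60 tall, origin at the centre of its underside; not part of the job, to be left where it is
- tub: red plastic tub, 90 across, 80 tall, origin at the centre of its underside; not part of the job, to be left where it is
- knife: table knife with a green handle, 210 long, lying flat, origin at the middle of its length; not part of the job, to be left where it is
- roll: bread roll, 84 across, 50 tall, origin at the centre of its underside; not part of the job, to be left where it is
Not all that is in view belongs to the job. There is more than one size of the tin; the one meant has the size given above.

How it is judged (in metres and radians):
On the way, in this order (a step that is already met when the one before it is completed fails the run):
1. the tin has been pushed from its place while the flap is still down (distance of tin from where it was at the start of the episode above 0.015 m and value of joint flap below 0.46 rad), for 0.1 s.
2. the lever has been pressed down and the flap is fully raised (value of joint flap above 0.53 rad), for 0.2 s.
At the end, for the whole second after the job is handed in: the flap is raised to more than 0.53 rad (30 degrees) and still, the robot presses on the lever with more than 1 N, the lever's pin lies in its stand, and the tin stands upright on the table, not touching the lever (value of joint flap above 0.53 rad and contact force between any of the fingers, the arm and lever above 1 N and velocity of joint flap between -0.1 and 0.1 rad/s and contact force between tin and lever below 0.3 N and angle between tin's own z axis and vertical below 0.1 rad and height (world z) of tin below 0.01 m and height (world z) of lever_pivot below 0.123 m); the arm keeps its last pose, push and grip.
It fails at once if the tin is lifted or tipped (over 15 mm up, or over 0.3 rad) (height (world z) of tin above 0.015 m or angle between tin's own z axis and vertical above 0.3 rad).
It fails at once if the lever is lifted from its stand (pin over 10 mm up) (height (world z) of lever_pivot above 0.125 m).
It fails at once if the robot touches the flap (contact force between any of the fingers, the arm and flap above 1 N).
It fails at once if another thing is moved by more than 35 mm (distance of any of jar, cup, mug, bowl, tub, knife, roll from where it was at the start of the episode above 0.035 m).
It also fails if it takes over 42 s, if anything falls off the work surface, if the arm or the gripper's body presses on something with over 40 N, if the wrist force passes 120 N, or if a joint passes its speed limit or range.

## Robot

A 6-joint arm with a two-finger parallel gripper is mounted at the origin on the work surface. World frame = base frame: x ahead of the robot, y to its left, z up, the work surface at z = 0. Lengths are in mm, angles in rad, forces in N, time in s.
With the tool pointing down it reaches from about 275 to 750 mm from the base axis. Payload 10.2 kg.
Tool frame: the origin (TCP) lies at the very end of the fingers, on their centre line; the grasp point (between the pads) lies 19 mm behind it (ctrl.grip_depth is the distance from the TCP to the grasp point, in mm); z points along the fingers, x is the direction in which the jaws open and shut, and the axes are right-handed (so a half turn about z gives the same grasp; the last joint's range is limited). The gripper opens to 85 mm and grips with 20 to 120 N. Pads are 22 mm wide; open, the fingers measure 114 mm over their backs; the gripper's body (76 mm by 85 mm) begins 54 mm behind the grasp point. The pads swing forward as they close: fully open they stand 13 mm farther back than shut.
Start: joints at [1.037, 0.313, 1.498, -0, 1.331, -0.223], TCP at [160.569, 499.849, 231.294] pointing down, gripper open.
Joint ranges: [-2.94, 2.94], [-0.97, 2.17], [0.19, 2.56], [-1.23, 4.37], [0.02, 3.11], [-2.88, 2.88]. Speed limits (rad/s): [2.39, 2.39, 3.01, 3.14, 3.14, 3.14].

## Interface

Orientations are given as a unit quaternion [w, x, y, z].
In Python, from rig import ctrl gives the robot as it stands.
- The arm moves only by the tool play_rows, never from a script. Its argument "motion" is a list of rows, each a list of 2 entries, a list of its own where there are three numbers: the shift along the tool's x, y, z in mm, then the turn, a rotation vector about the tool's x, y, z in degrees. A call has 1 to 20 rows; each row shifts and turns the commanded pose from where the row before left it, along the tool's axes as they then stand; what a row does not reach is not made up. A row lasts 1/12 s, in which the tool goes at most 41.7 mm and 7.16 degrees, less where a joint would pass 70% of its speed; a pose out of reach is approached as far as the arm can. A call with a gripper value outside its range is refused whole. "fingers" is the finger opening in mm, from 0 to 85.4, set as the call begins (left out, the last holds). The fingers move at their own pace and stop on an object; "squeeze" is the grip in N (left out, the last holds). Time passes only in rows, so rows that do not move let the fingers close. It gives the time, the measured TCP pose, the force and the opening at its end, in the units of the state.
- ctrl.sense(): the state, without advancing time (a new reading comes with each control period).
- ctrl.capture(name): name is "scene" or "top" or "wrist"; returns the picture (400x640x3 uint8, red, green, blue); there is no depth.
- ctrl.get_calibration(name): a dict with "K" (3x3 intrinsics, pixels), "R" (3x3) and "t" (3): a world point X has camera coordinates R X + t; the wrist camera has in their place "tool_from_camera" (4x4, takes a point from camera to tool coordinates, whose origin is the TCP and whose axes are the tool frame's). Camera axes: x right, y down, z forward; pixel columns grow to the right and rows downward; lengths in mm; the calibration is good to about 2 mm. The wrist camera is an equidistant fisheye: a pixel r from the principal point sees the ray r / f radians off the axis. A picture is of the moment at which its call begins: read the wrist's pose just before it. get_calibration takes no time and is no camera call.
- ctrl.finish_job(): hands the job in, once; it reports no verdict.
Trained networks look in the newest picture that a camera, given by its name, has taken for a name from the list of things; names that differ only in an ending like _2 or _b are one class to them, and where a whole thing is asked for, a point or a joint stands for the part that bears it (a point fixed in the world has none). Each returns a list of dicts, best first, with "p" (0 to 1); they miss things now and then, are a little off and sometimes report something else, mostly with a low value. They report only what shows in the picture. A call takes as long as a camera call. They do not tell look-alikes from the thing itself.
- ctrl.spot_in(camera, name): "position" ([column, row] as shares, 0 to 1, of the picture: columns of its width, rows of its height, amid what is visible of it).
The state is a dict: "time_s": time; "joints": joint angles; "dq": joint speeds; "tau": joint torques, N m; "eef_pos": TCP position; "ee_rot": TCP orientation; "force": force on the tool from outside, world axes, zero at the start; "wrist_torque": the same for the moment, N m; "grip_width": opening from 0.0 (shut) to 1.0 (fully open).
Only numpy, scipy, OpenCV 4.12 (cv2) and the standard library are available. Lean on these libraries where they do the work, as an engineer would, in place of code of your own. Each camera call takes 0.05 s, during which the arm holds its last target. There are 200 camera calls.

## Working session

There is one attempt and no reset: what is moved stays moved. The work goes in short steps, Python scripts to look and compute and a tool call to move; the robot and the scene stay as the last step left them, time stands still between calls to the robot, and variables do not carry over. Pictures are saved under pics/ and viewed, about 8 in all and at most 12, crops included, and the job is handed in when it is done.

Besides the shell and the picture viewer there is one more tool, called in YAML: its name, and indented under it one key for each argument. play_rows: Moves the arm, as the interface text tells. Its arguments: {"type":"object","properties":{"motion":{"type":"array"},"fingers":{"type":"number"},"squeeze":{"type":"number"}},"required":["motion"]}

```bash
mkdir -p pics; python3 - <<'E'
from rig import ctrl
import cv2,numpy as np
for n in("scene","top"):
    im=ctrl.capture(n); cv2.imwrite(f"pics/{n}.png",im[:,:,::-1])
    for k in("tin","lever_pad","lever_pivot","flap_edge","jar","lever"):
        try: print(n,k,[(np.round(np.array(d["position"])*[640,400]),round(d["p"],2)) for d in ctrl.spot_in(n,k)][:4])
        except Exception as e: print(k,e)
    c=ctrl.get_calibration(n); print(c)
s=ctrl.sense();print(s)
E
```

```text
scene tin [(array([278., 213.]), 0.78), (array([381., 317.]), 0.72), (array([383., 330.]), 0.64)]
scene lever_pad [(array([325., 239.]), 0.9)]
scene lever_pivot [(array([325., 239.]), 0.89)]
scene flap_edge [(array([381., 317.]), 0.86)]
scene jar [(array([238., 157.]), 0.67), (array([413., 360.]), 0.64)]
scene lever [(array([326., 242.]), 0.74), (array([383., 331.]), 0.66)]
{'K': array([[363.83637552,   0.        , 313.86093442],
       [  0.        , 363.83637552, 201.11928451],
       [  0.        ,   0.        ,   1.        ]]), 'R': array([[-0.87413011,  0.48564314,  0.00687739],
       [ 0.34722292,  0.63475725, -0.6903039 ],
       [-0.33960683, -0.60102743, -0.72348686]]), 't': array([ 458.12506949,  -64.09640831, 1402.75316192])}
top tin [(array([354., 176.]), 0.93), (array([360., 259.]), 0.61), (array([199., 196.]), 0.59)]
top lever_pad [(array([283., 182.]), 0.96)]
top lever_pivot [(array([286., 184.]), 0.74)]
top flap_edge [(array([203., 193.]), 0.89), (array([157., 183.]), 0.32)]
top jar [(array([156., 184.]), 0.59)]
top lever [(array([279., 182.]), 0.94)]
{'K': array([[4
[... 352 characters left out ...]
])}
{'time_s': 0.7, 'joints': array([ 1.03659698e+00,  3.12884903e-01,  1.49771319e+00, -1.51662348e-05,
        1.33102784e+00, -2.23378749e-01]), 'dq': array([ 6.51068645e-04,  3.72609165e-04,  6.65228892e-04,  9.67289142e-05,
       -5.71307303e-04,  5.01279222e-04]), 'tau': array([ 7.62686996e-04, -4.12082756e+01, -2.59881055e+01, -1.32584191e-04,
        3.03235020e-04, -4.97323654e-06]), 'eef_pos': array([160.56681062, 499.83556486, 231.2969327 ]), 'ee_rot': array([ 1.33479858e-05,  8.08033598e-01,  5.89136406e-01, -1.23731091e-05]), 'force': array([-0.57965149,  0.09771606, -0.13770017]), 'wrist_torque': array([-0.02867968, -0.00695871,  0.00617141]), 'grip_width': 0.9997780003952861}
```

View pics/scene.png

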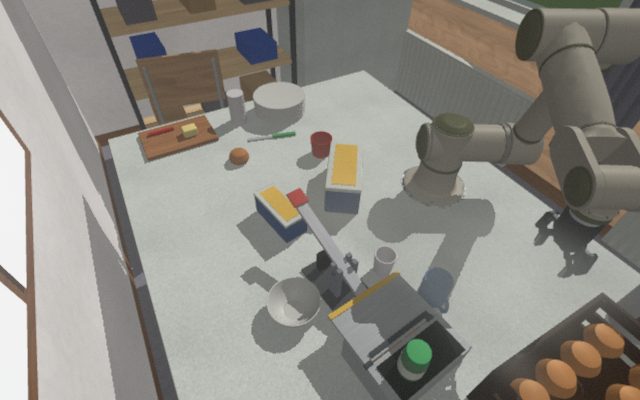

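View pics/top.png

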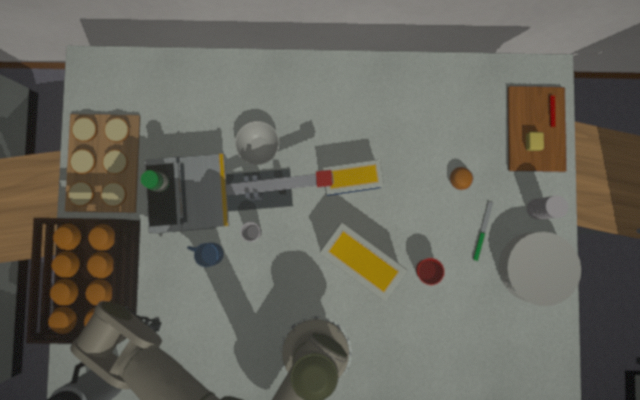

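```bash
cat > h.py <<'E'
import numpy as np,cv2
from rig import ctrl
def back(n,uv,z):
    c=ctrl.get_calibration(n);K,R,t=c["K"],np.array(c["R"]),np.array(c["t"])
    d=R.T@np.linalg.inv(K)@np.array([*uv,1.]);o=-R.T@t
    return o+d*(z-o[2])/d[2]
def proj(n,X):
    c=ctrl.get_calibration(n);p=c["K"]@(c["R"]@np.array(X,float)+c["t"]);return p[:2]/p[2]
E
python3 - <<'E'
from h import *
im=cv2.imread("pics/top.png")[130:310,215:415]
cv2.imwrite("pics/c1.png",cv2.resize(im,None,fx=4,fy=4,interpolation=cv2.INTER_CUBIC)[:, :800][:600])
im=cv2.imread("pics/scene.png")[130:280,230:380]
cv2.imwrite("pics/c2.png",cv2.resize(im,None,fx=4,fy=4,interpolation=cv2.INTER_CUBIC))
E
```

```text
(no output)
```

View pics/c1.png

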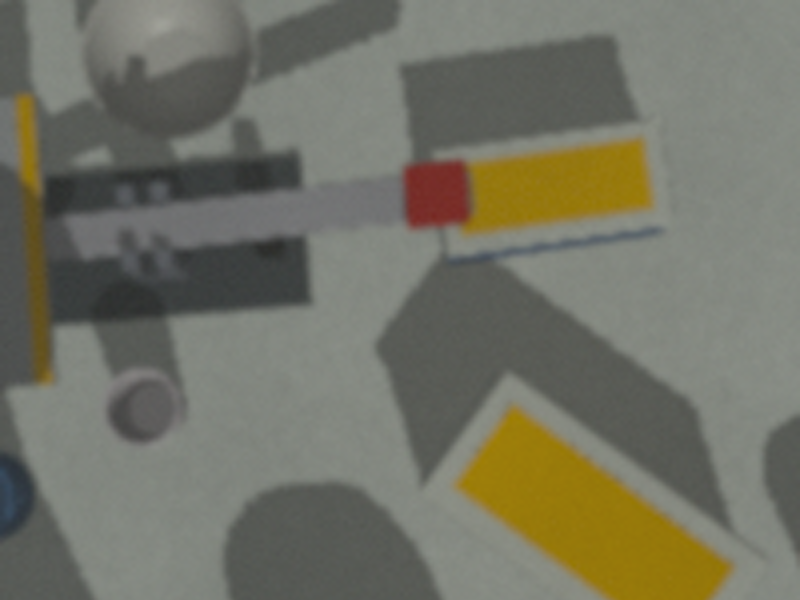

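View pics/c2.png

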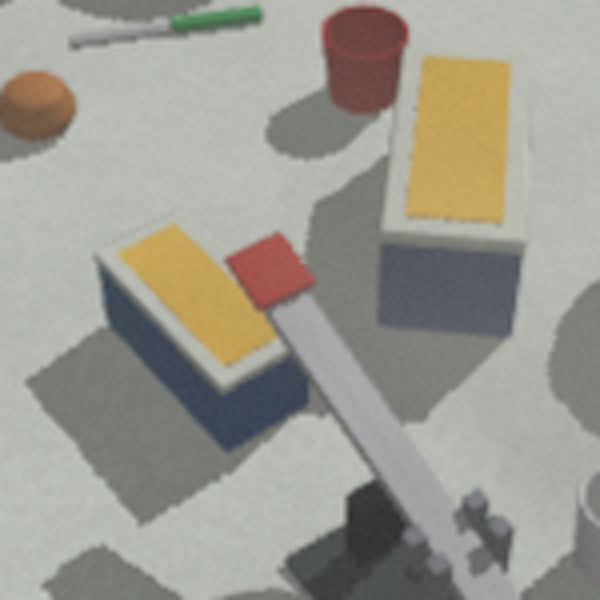

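Candidates: tin A at top-view (354,177), next to the red pad, and tin B at (363,261), standing free. Measuring both.

```bash
python3 - <<'E'
from h import *
f=lambda u,v:(215+(u+.5)/4-.5,130+(v+.5)/4-.5)
P={k:back("top",f(*p),90) for k,p in dict(rt=(655,120),rb=(663,229),lb=(447,259)).items()}
for k,p in P.items(): print(k,p.round(0))
print(np.linalg.norm(P["rb"]-P["lb"]),np.linalg.norm(P["rt"]-P["rb"]))
c=(P["rt"]+P["lb"])/2; d=P["lb"]-P["rb"]; print("tinA",c,np.degrees(np.arctan2(d[1],d[0])))
b=[back("top",f(*p),90) for p in((425,488),(510,372),(765,555))]; print("B",np.round(b),np.linalg.norm(b[1]-b[2]))
print("pad",back("top",f(437,194),196))
print("plate corners",*[back("top",f(*p),8).round() for p in((298,152),(311,300))])
# scene pad check
print("pad scene",back("scene",(230+(270.5)/4-.5,130+270.5/4-.5),196))
print("flap edge",*[back("top",f(*p),111).round() for p in((26,97),(45,382))])
for k,uv in dict(bowl=(257,142),cup=(251,231),roll=(461,178),tub=(430,271)).items(): print(k,back("top",uv,60).round())
from scipy.spatial.transform import Rotation as R
q=ctrl.sense()["ee_rot"];print(R.from_quat(np.r_[q[1:],q[0]]).as_matrix().round(3))
E
```

```text
rt [ 650. -200.   90.]
rb [ 559. -207.   90.]
lb [532. -30.  90.]
179.1473278141277 90.50771526033627
tinA [ 590.65723897 -115.3577871    90.        ] 98.8313092388325
B [[ 345.  -15.   90.]
 [ 440.  -83.   90.]
 [ 295. -292.   90.]] 254.35886160702916
pad [572.51215784 -21.17501242 196.        ]
plate corners [630.  99.   8.] [502.  85.   8.]
pad scene [572.50057859 -17.66737311 196.        ]
flap edge [657. 313. 111.] [426. 291. 111.]
bowl [708. 205.  60.]
cup [408. 218.  60.]
roll [ 597. -482.   60.]
tub [ 285. -377.   60.]
[[ 0.306  0.952 -0.   ]
 [ 0.952 -0.306 -0.   ]
 [-0.     0.    -1.   ]]
```

Tin A measures about 180–190 × 90 mm and tin B about 254 mm long. So A is the one meant: centre ≈ (590,-114), yaw ≈ 98.8°. I'll turn, then travel on the inner side, clear of the lever.

play_rows:
  motion:
    - [[0, 0, 0], [0, 0, -6.65]]
    - [[0, 0, 0], [0, 0, -6.65]]
    - [[0, 0, 0], [0, 0, -6.65]]
    - [[0, 0, 0], [0, 0, -6.65]]
  fingers: 85

```text
time_s: 1.03
eef_pos: [160.6, 499.9, 231.3]
ee_rot: [-0.0, 0.649, 0.761, 0.0]
force: [-0.5, -0.4, -0.3]
grip_width: 0.997
```

play_rows:
  motion:
    - [[-34.6, 12.3, 0], [0, 0, 0]]
    - [[-34.6, 12.3, 0], [0, 0, 0]]
    - [[-34.6, 12.3, 0], [0, 0, 0]]
    - [[-34.6, 12.3, 0], [0, 0, 0]]
    - [[-34.6, 12.3, 0], [0, 0, 0]]
    - [[-34.6, 12.3, 0], [0, 0, 0]]
    - [[-34.6, 12.3, 0], [0, 0, 0]]
    - [[-34.6, 12.3, 0], [0, 0, 0]]
    - [[-34.6, 12.3, 0], [0, 0, 0]]
    - [[-34.6, 12.3, 0], [0, 0, 0]]
    - [[-34.6, 12.3, 0], [0, 0, 0]]
    - [[-34.6, 12.3, 0], [0, 0, 0]]
    - [[-34.6, 12.3, 0], [0, 0, 0]]
    - [[-34.6, 12.3, 0], [0, 0, 0]]
    - [[-34.6, 12.3, 0], [0, 0, 0]]
    - [[-34.6, 12.3, 0], [0, 0, 0]]
    - [[-34.6, 12.3, 0], [0, 0, 0]]
    - [[-34.6, 12.3, 0], [0, 0, 0]]
    - [[-34.6, 12.3, 0], [0, 0, 0]]
    - [[-34.6, 12.3, 0], [0, 0, 0]]

```text
time_s: 2.7
eef_pos: [510.0, -148.2, 231.3]
ee_rot: [0.0, 0.651, 0.759, 0.0]
force: [-0.4, -0.4, 0.4]
grip_width: 0.996
```

play_rows:
  motion:
    - [[0, 0, 30], [0, 0, 0]]
    - [[0, 0, 30], [0, 0, 0]]
    - [[0, 0, 30], [0, 0, 0]]
    - [[0, 0, 30], [0, 0, 0]]
    - [[0, 0, 30], [0, 0, 0]]
    - [[0, 0, 20], [0, 0, 0]]
    - [[0, 0, 20], [0, 0, 0]]
    - [[0, 0, 16], [0, 0, 0]]
    - [[0, 0, 0], [0, 0, 0]]

```text
time_s: 3.45
eef_pos: [507.9, -145.7, 22.5]
ee_rot: [-0.003, 0.651, 0.759, -0.001]
force: [-0.9, 0.5, -0.4]
grip_width: 0.997
```

```bash
python3 - <<'E'
from h import *
a=ctrl.capture("scene")[:,:,::-1];b=ctrl.capture("top")[:,:,::-1]
r=lambda i,f:cv2.resize(i,None,fx=f,fy=f,interpolation=cv2.INTER_CUBIC)
cv2.imwrite("pics/d.png",np.hstack([r(a[120:320,220:420],2),r(b[120:320,230:430],2)]))
E
```

```text
(no output)
```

View pics/d.png

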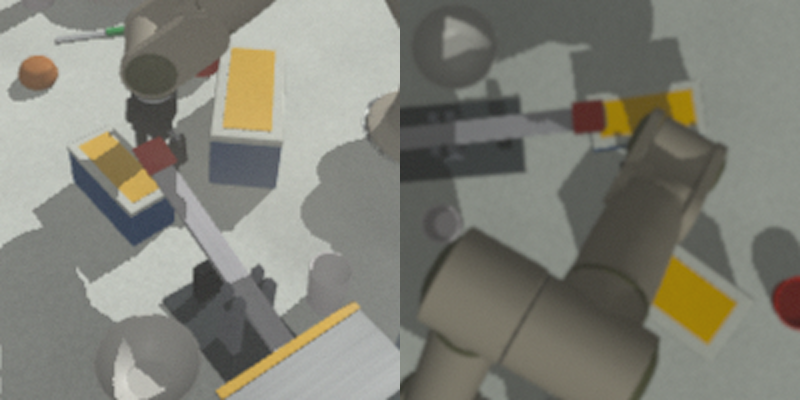

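Picture: the fingers stand between the two tins, at the near side of the small one and clear of the lever. Pushing sideways.

play_rows:
  motion:
    - [[0, 6, 0], [0, 0, 0]]
    - [[0, 8, 0], [0, 0, 0]]
    - [[0, 6, 0], [0, 0, 0]]
    - [[0, 5, 0], [0, 0, 0]]
    - [[0, 5, 0], [0, 0, 0]]
    - [[0, 6, 0], [0, 0, 0]]
    - [[0, 7, 0], [0, 0, 0]]
    - [[0, 7, 0], [0, 0, 0]]
    - [[0, 7, 0], [0, 0, 0]]
    - [[0, 7, 0], [0, 0, 0]]

```text
time_s: 4.38
eef_pos: [573.3, -136.5, 25.2]
ee_rot: [-0.0, 0.651, 0.759, -0.0]
force: [-3.6, -1.4, 1.3]
grip_width: 0.997
```

play_rows:
  motion:
    - [[0, 8, 0], [0, 0, 0]]
    - [[0, 8, 0], [0, 0, 0]]
    - [[0, 8, 0], [0, 0, 0]]
    - [[0, 8, 0], [0, 0, 0]]
    - [[0, 8, 0], [0, 0, 0]]
    - [[0, 7, 0], [0, 0, 0]]
    - [[0, 6, 0], [0, 0, 0]]
    - [[0, 4, 0], [0, 0, 0]]
    - [[0, 3, 0], [0, 0, 0]]
    - [[0, 0, 0], [0, 0, 0]]

```text
time_s: 5.22
eef_pos: [632.6, -127.3, 25.2]
ee_rot: [0.0, 0.651, 0.759, 0.0]
force: [-0.4, 0.6, 0.2]
grip_width: 0.993
```

```bash
python3 - <<'E'
from h import *
a=ctrl.capture("scene")[:,:,::-1];b=ctrl.capture("top")[:,:,::-1]
r=lambda i,f:cv2.resize(i,None,fx=f,fy=f,interpolation=cv2.INTER_CUBIC)
cv2.imwrite("pics/e.png",np.hstack([r(a[120:320,220:420],2),r(b[90:290,230:430],2)]))
E
```

```text
(no output)
```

View pics/e.png

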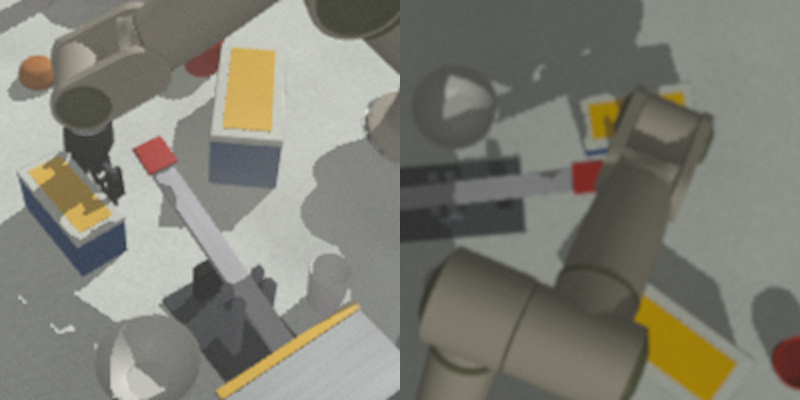

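The tin is clear sideways and upright, and the flap is still shut. Back off, rise, shut the fingers, and go over the pad.

play_rows:
  motion:
    - [[0, -10, 0], [0, 0, 0]]
    - [[0, -10, 0], [0, 0, 0]]
    - [[0, 0, -20], [0, 0, 0]]
    - [[0, 0, -30], [0, 0, 0]]
    - [[0, 0, -35], [0, 0, 0]]
    - [[0, 0, -35], [0, 0, 0]]
    - [[0, 0, -35], [0, 0, 0]]
    - [[0, 0, -35], [0, 0, 0]]
    - [[0, 0, -25], [0, 0, 0]]
    - [[0, 0, 0], [0, 0, 0]]

```text
time_s: 6.15
eef_pos: [613.8, -131.1, 246.7]
ee_rot: [0.005, 0.651, 0.759, 0.002]
force: [0.2, -0.5, 1.0]
grip_width: 0.997
```

play_rows:
  motion:
    - [[0, 0, 0], [0, 0, 0]]
    - [[0, 0, 0], [0, 0, 0]]
    - [[0, 0, 0], [0, 0, 0]]
    - [[0, 0, 0], [0, 0, 0]]
    - [[0, 0, 0], [0, 0, 0]]
    - [[0, 0, 0], [0, 0, 0]]
    - [[23.3, -4.6, 0], [0, 0, 0]]
    - [[23.3, -4.7, 0], [0, 0, 0]]
    - [[23.3, -4.7, 0], [0, 0, 0]]
    - [[23.2, -4.7, 0], [0, 0, 0]]
    - [[23.2, -4.6, 0], [0, 0, 0]]
    - [[0, 0, 0], [0, 0, 0]]
  fingers: 0
  squeeze: 40

```text
time_s: 7.15
eef_pos: [570.4, -15.8, 240.6]
ee_rot: [-0.0, 0.65, 0.76, 0.0]
force: [0.7, -0.0, 0.6]
grip_width: 0.001
```

```bash
python3 - <<'E'
from h import *
s=ctrl.sense();w=ctrl.capture("wrist")[:,:,::-1];a=ctrl.capture("scene")[:,:,::-1]
r=lambda i,f:cv2.resize(i,None,fx=f,fy=f,interpolation=cv2.INTER_CUBIC)
cv2.imwrite("pics/f.png",np.hstack([r(a[120:320,220:420],2),r(w,.625)[:, :400].__getitem__(slice(0,400)) if 0 else cv2.resize(w,(400,400*400//640)).__class__ and np.vstack([cv2.resize(w,(400,250)),np.zeros((150,400,3),np.uint8)])]))
E
```

```text
(no output)
```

View pics/f.png

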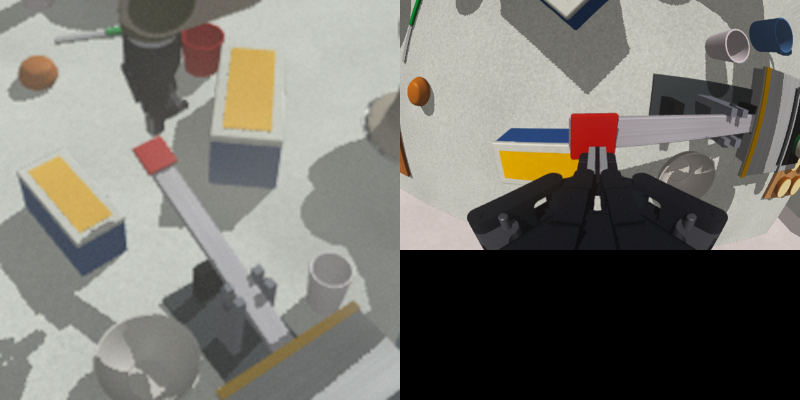

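Wrist view: the closed fingertips are over the red pad at (594,140) of the composite, and the tin is clear. Pressing.

play_rows:
  motion:
    - [[-4, 0, 15], [0, 0, 0]]
    - [[0, 0, 15], [0, 0, 0]]
    - [[0, 0, 8], [0, 0, 0]]
    - [[0, 0, 4], [0, 0, 0]]
    - [[0, 0, 4], [0, 0, 0]]
    - [[0, 0, 4], [0, 0, 0]]
    - [[0, 0, 5], [0, 0, 0]]
    - [[0, 0, 6], [0, 0, 0]]
    - [[0, 0, 7], [0, 0, 0]]
    - [[0, 0, 8], [0, 0, 0]]
    - [[0, 0, 8], [0, 0, 0]]
    - [[0, 0, 8], [0, 0, 0]]

```text
time_s: 8.25
eef_pos: [573.4, -24.2, 149.9]
ee_rot: [0.003, 0.651, 0.759, 0.001]
force: [0.9, -4.1, 9.1]
grip_width: 0.003
```

play_rows:
  motion:
    - [[0, 0, 8], [0, 0, 0]]
    - [[0, 0, 8], [0, 0, 0]]
    - [[0, 0, 8], [0, 0, 0]]
    - [[0, 0, 8], [0, 0, 0]]
    - [[0, 0, 8], [0, 0, 0]]
    - [[0, 0, 8], [0, 0, 0]]
    - [[0, 0, 7], [0, 0, 0]]
    - [[0, 0, 6], [0, 0, 0]]
    - [[0, 0, 5], [0, 0, 0]]
    - [[0, 0, 4], [0, 0, 0]]
    - [[0, 0, 3], [0, 0, 0]]
    - [[0, 0, 0], [0, 0, 0]]
    - [[0, 0, 0], [0, 0, 0]]

```text
time_s: 9.33
eef_pos: [572.9, -23.0, 76.2]
ee_rot: [0.001, 0.651, 0.759, 0.001]
force: [0.8, 1.5, 4.1]
grip_width: -0.0
```

play_rows:
  motion:
    - [[0, 0, 4], [0, 0, 0]]
    - [[0, 0, 3], [0, 0, 0]]
    - [[0, 0, 3], [0, 0, 0]]
    - [[0, 0, 2], [0, 0, 0]]
    - [[0, 0, 1], [0, 0, 0]]
    - [[0, 0, 1], [0, 0, 0]]
    - [[0, 0, 0], [0, 0, 0]]
    - [[0, 0, 0], [0, 0, 0]]

```text
time_s: 10.0
eef_pos: [572.9, -22.8, 62.4]
ee_rot: [0.001, 0.651, 0.759, 0.001]
force: [0.9, 3.5, 7.3]
grip_width: 0.003
```

play_rows:
  motion:
    - [[0, 0, 1], [0, 0, 0]]
    - [[0, 0, 1], [0, 0, 0]]
    - [[0, 0, 1], [0, 0, 0]]
    - [[0, 0, 0], [0, 0, 0]]
    - [[0, 0, 0], [0, 0, 0]]
    - [[0, 0, 0], [0, 0, 0]]

```text
time_s: 10.5
eef_pos: [573.2, -22.6, 61.1]
ee_rot: [0.001, 0.651, 0.759, 0.001]
force: [-4.9, 5.7, 22.2]
grip_width: 0.0
```

```bash
python3 - <<'E'
from h import *
a=ctrl.capture("scene")[:,:,::-1];w=ctrl.capture("wrist")[:,:,::-1]
r=lambda i,f:cv2.resize(i,None,fx=f,fy=f,interpolation=cv2.INTER_CUBIC)
cv2.imwrite("pics/g.png",np.hstack([r(a[120:400,220:500],1.43),np.vstack([cv2.resize(w,(400,250)),np.zeros((150,400,3),np.uint8)])]))
s=ctrl.sense();print(s["force"],s["eef_pos"],s["time_s"])
E
```

```text
[-5.7902385   6.00847967 21.65647178] [573.24627857 -22.58030744  61.122566  ] 10.6
```

View pics/g.png

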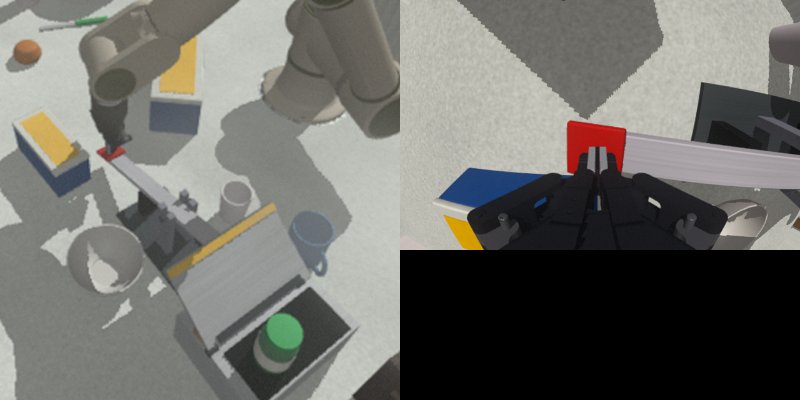

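The lever is on its stop: the force rises to 22 N and the pad is at 61 mm. The flap is up, the tin is upright and clear, and the jar is in place.

```bash
python3 -c "
from rig import ctrl
print(ctrl.finish_job())"
```

```text
the job is handed in; nothing more can be done
None
```

The tin is out from under the lever, and the red pad is held all the way down with the flap raised. I handed the job in at about 10.6 s; no verdict came back.

- **Tin:** I pushed the smaller blue tin sideways by roughly 95–100 mm with the open fingertips. The larger look-alike, about 254 mm long, was not pushed.
- **Pressing:** I shut the fingers and pressed the pad down at its centre. The fingertips stopped at 61 mm, the height given for fully down. The upward force rose from about 7 N to 22 N, so the lever was on its stop.
- **Last pictures:** The flap was raised, the tin stood upright and clear of the lever, and the jar, cup, mug and bowl looked untouched.
- **Not measured:** I judged the flap angle and the pin's seat in the stand by eye only. No check failed or disagreed.

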